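Clamp the capsule and start a long coffee

ROBOT

A 6-joint arm with a two-finger parallel gripper is mounted at the origin on the work surface; the furniture and walls round the work are solid. World frame = base frame: x ahead of the robot, y to its left, z up, the work surface at z = 0. Lengths are in mm, angles in degrees, forces in N, time in s.
With the tool pointing down it reaches from about 275 to 825 mm from the base axis. Payload 4.9 kg.
Tool frame: the origin (TCP) lies between the finger pads; the fingertips stand 25 mm ahead of it and the grasp point (between the pads) lies 6 mm ahead of it (r.tip_extent is the z of the fingertips in the tool frame, in mm); z points along the fingers, x is the direction in which the jaws open and shut, and the axes are right-handed (so a half turn about z gives the same grasp; the last joint's range is limited). The gripper opens to 85 mm and grips with 20 to 120 N. Pads are 22 mm wide; open, the fingers measure 114 mm over their backs; the gripper's body (76 mm by 85 mm) begins 54 mm behind the grasp point. The pads swing forward as they close: fully open they stand 13 mm farther back than shut.
Start: joints at [64.561, 18.69, -11.035, 60.275, 0, 82.311], TCP at [167.672, 523.837, 256.281] pointing down, gripper open.
Joint ranges: [-152.03, 152.03], [-55.5, 102.48], [-74.3, 77.21], [-110.64, 120.58], [-84.22, 78.4], [-180, 180]. Speed limits (degrees/s): [147.25, 147.25, 180, 180, 180, 180].

INTERFACE

Orientations are given as [roll, pitch, yaw] about the fixed x, y, z axes, in that order (R = Rz(yaw) Ry(pitch) Rx(roll)).
In Python, from station import readout, grab_frame, get_calibration, workorder, r gives the robot as it stands.
- The arm moves only by the shell command python3 -m inch 'ROWS' [OPENING] [FORCE]. ROWS is text: rows parted by semicolons, each of 6 numbers parted by spaces: the shift along the tool's x, y, z in cm, then the turn, a rotation vector about the tool's x, y, z in rad. A call has 1 to 12 rows; each row is the pose to reach, as a shift and turn from the pose commanded when the call began, along the tool's axes at that moment; what a row does not reach only later rows make up. A row lasts 1/8 s, in which the tool goes at most 62.5 mm and 10.7 degrees, less where a joint would pass 70% of its speed; a pose out of reach is approached as far as the arm can. A call with a gripper value outside its range is refused whole. OPENING is the opening, from 0 (shut) to 1 (fully open), set as the call begins (- or left out, the last holds). The fingers move at their own pace and stop on an object; FORCE is the grip in N (left out, the last holds). Time passes only in rows, so rows that repeat a pose let the fingers close. It gives the time, the measured TCP pose, the force and the opening at its end, in the units of the state.
- readout.get_obs(): the state, without advancing time (a new reading comes with each control period).
- grab_frame(name): name is "side" or "top" or "wrist"; returns the picture (480x640x3 uint8, red, green, blue); there is no depth.
- get_calibration(name): a dict with "fovy" (degrees; the focal length in pixels is half the picture's height over the tangent of half this angle, whatever the lens; pixels are square), "cx", "cy" (the principal point, pixels), "R" (3x3) and "t" (3): a world point X has camera coordinates R X + t; the wrist camera has in their place "hand_eye" (4x4, takes a point from camera to tool coordinates, whose origin is the TCP and whose axes are the tool frame's). Camera axes: x right, y down, z forward; pixel columns grow to the right and rows downward; lengths in mm; the calibration is good to about 2 mm. A picture is of the moment at which its call begins: read the wrist's pose just before it. get_calibration takes no time and is no camera call.
- workorder.hand_in(): hands the job in, once; it reports no verdict.
The state is a dict: "t": time; "qpos": joint angles; "joint_velocities": joint speeds; "tau": joint torques, N m; "eef_pos": TCP position; "orientation": TCP orientation; "contact_force": force on the tool from outside, world axes, zero at the start; "moment": the same for the moment, N m; "finger_gap": finger opening in mm.
Only numpy, scipy, OpenCV 4.12 (cv2) and the standard library are available. Lean on these libraries where they do the work, as an engineer would, in place of code of your own. Each camera call takes 0.05 s, during which the arm holds its last target.

TASK

Make a long coffee using only your fingertips: push the capsule on top of the coffee machine straight down until it is fully home in its holder, then swing the machine's lever over, past its centre and towards the machine's front, until it snaps down at its other stop, and then press the larger of the two round buttons fully in and let go of it. Pinch, lift and carry nothing; leave the smaller button alone, and leave the mug under the spout and everything else standing where it is.

Things in the scene. Friction and masses are not known exactly. Their poses are not given: they have to be found in the camera images.
- machine: Capsule coffee machine, cream with a black top, fixed, 280 mm deep (x), 140 mm wide (y), flat deck 195 mm above the worktop. Origin: on the worktop under its middle. Own axes: -x = its front (mug, spout, capsule; roughly towards the robot), +x = its back (water tank, 183 mm high), +y = the robot's left, z up. On the deck, front to back: capsule, brew-head carriage, lever, two buttons.
- capsule_top (a point): Centre of the top face of the copper-coloured capsule, a disc of 40 mm diameter facing up. At the start it stands 13.5 to 18.5 mm above the deck, carried by the piercing needle. Pushed with about 4 to 6 N it slides straight down and stays where it is left.
- capsule (a joint): How far the capsule has been pushed down, m: 0 = 18.5 mm above the deck (it starts between 0 and 0.005), 0.016 = fully home at its stop, its top 2.5 mm above the deck. Negative = pulled up.
- lever_hinge (a point): Middle of the lever's hinge axis, which is level along the machine's y, 217 mm above the worktop, over the machine's origin. Here slides the brew-head carriage, an aluminium block 62 x 66 mm, top 26 mm above the deck. The lever draws it forward over the capsule, 37.5 mm per rad: its front edge is 31 mm in front of the hinge with the lever open, 106 mm when shut.
- lever_bar (a point): Centre of the lever's black grip bar, a round bar 15 mm thick (free middle 54 mm long, along the machine's y) on two arms 100 mm apart, 95 mm from the hinge axis. Behind and under it is free: 77 mm of clear height to the deck at the start, 65 mm above the buttons. A level push of 6 to 9 N from behind starts the lever; the force falls to nothing when upright.
- lever (a joint): Lever angle, rad. 0 = open, leaning 0.85 rad back from upright (the start). Grows as the bar swings up, over and to the machine's front: 0.85 = upright, bar centre 312 mm above the worktop; 2.0 = shut, leaning 1.15 rad forward, bar 256 mm high over the capsule. An over-centre spring holds it at either stop: beyond about 0.95 it snaps shut by itself, before 0.8 it falls back open.
- large_button_top (a point): Centre of the top of the larger round white button, 28 mm in diameter, facing up, 12 mm above the deck, 68 mm behind the machine's origin and 36 mm to its -y side. The grey ring around it is 44 mm wide and 3 mm high. When the lever is open its bar is above and near the buttons.
- large_button (a joint): Travel of the larger button, m: 0 = out, 0.005 = fully in (about 4 N); it springs back.
- small_button_top (a point): Centre of the top of the smaller round white button, 18 mm in diameter, same height, 72 mm from the larger one on the machine's +y side. Not to be pressed.
- small_button (a joint): Travel of the smaller button, m: 0 = out, 0.005 = fully in.
- spout (a point): Tip of the spout, 124 mm above the worktop, 75 mm in front of the machine's origin, under the head.
- mug_center (a point): Centre (half-way up) of the white mug with a green band, 86 mm wide, 90 mm tall, loose, upright on the drip grille (23 mm above the worktop) under the spout, its handle to the front left.
- bowl_big: Bystander: white china bowl with pears and lemons, 219 mm wide, 115 mm tall. Loose. Origin: centre of its underside.
- bowl_fruit: Bystander: white china bowl with oranges and an apple, 200 mm wide, 139 mm tall. Loose. Origin: centre of its underside.
- sugar_tin: Bystander: red round tin with a white lid, 72 mm wide, 94 mm tall. Loose. Origin: centre of its underside.
- green_mug: Bystander: green mug, 90 mm wide, 92 mm tall. Loose. Origin: centre of its underside.
- teaspoon: Bystander: steel teaspoon lying flat, 139 mm long. Loose. Origin: centre of its underside.
- coffee_flask: Bystander: pale steel coffee flask with a black handle and lid, 115 x 165 mm, 185 mm tall. Loose. Origin: centre of its underside.
- timer: Bystander: red and white kitchen timer, 64 mm wide, 45 mm tall. Loose. Origin: centre of its underside.
- capsule_dish: Bystander: small white dish, 112 mm wide, with four spare capsules lying in it, about 65 mm tall. Loose. Origin: centre of its underside.

How it is judged:
By the outcome, as a careful person would: the job done as asked, in the order asked, and still so for the second after the job is handed in, with the robot touching nothing.
It also fails if it takes over 54 s, if anything falls off the work surface, if the arm or the gripper's body presses on something with over 40 N, if the wrist force passes 120 N, or if a joint passes its speed limit or range.

## Working session

There is one attempt and no reset: what is moved stays moved. The work goes in short steps, Python scripts to look and compute and a shell command to move; the robot and the scene stay as the last step left them, time stands still between calls to the robot, and variables do not carry over. Pictures are saved under pics/ and viewed, and the job is handed in when it is done.

```bash
ls; mkdir -p pics; python3 - <<'E'
from station import readout, grab_frame, get_calibration, r
import cv2
print(readout.get_obs()); print(r.tip_extent)
for n in ("side","top","wrist"):
    print(n,get_calibration(n))
    cv2.imwrite(f"pics/{n}0.png",grab_frame(n)[:,:,::-1])
E
```

```text
pics
{'t': 0.0, 'qpos': array([ 6.45628537e+01,  1.87313263e+01, -1.10927108e+01,  6.02715465e+01,
       -1.85786664e-03,  8.23113040e+01]), 'joint_velocities': array([-0.01173378,  0.00944669, -0.04292324, -0.07184199, -0.04387758,
       -0.07085928]), 'tau': array([-1.03300583e-03, -4.43402410e+01,  2.62440884e+01,  1.54197420e-02,
       -5.62626485e-05, -1.65101699e-05]), 'eef_pos': array([167.42780174, 523.34571498, 255.50519711]), 'orientation': array([-1.79989053e+02,  9.49728626e-02,  7.22515603e+01]), 'contact_force': array([ 0.40944333,  0.33592891, -0.13897244]), 'moment': array([ 0.04395717, -0.00744462,  0.08853142]), 'finger_gap': 85.29405758158059}
25.0
side {'fovy': 52.792601471486975, 'cx': 318.8874563267184, 'cy': 242.38284772774674, 'R': array([[ 0.34317123,  0.93918369,  0.01294222],
       [ 0.51905648, -0.17813973, -0.83597046],
       [-0.7828243 ,  0.29359875, -0.54862181]]), 't': array([-132.16863527,  -95.62157457, 1681.07117954])}
top {'fovy': 46.55231773123835, 'cx': 329.82996775211484, 'cy': 241.180177276507, 'R': array([[-0.01500682, -0.99987804,  0.00432479],
       [-0.99748138,  0.01467069, -0.06939504],
       [ 0.06932313, -0.0053553 , -0.99757988]]), 't': array([ -27.34031955,  453.70037286, 1679.98226957])}
wrist {'fovy': 71.8695879141232, 'cx': 314.8035947450309, 'cy': 243.5112838072791, 'hand_eye': array([[ 9.99999847e-01,  5.44105968e-04, -9.87235188e-05,
        -9.93638971e-02],
       [-4.96825179e-04,  9.62393689e-01,  2.71658131e-01,
        -6.74797556e+01],
       [ 2.42821702e-04, -2.71658041e-01,  9.62393812e-01,
        -1.17248748e+02],
       [ 0.00000000e+00,  0.00000000e+00,  0.00000000e+00,
         1.00000000e+00]])}
```

View pics/side0.png

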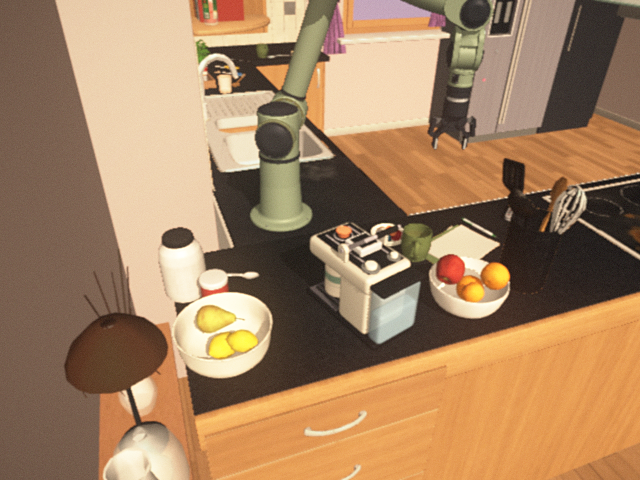

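View pics/top0.png

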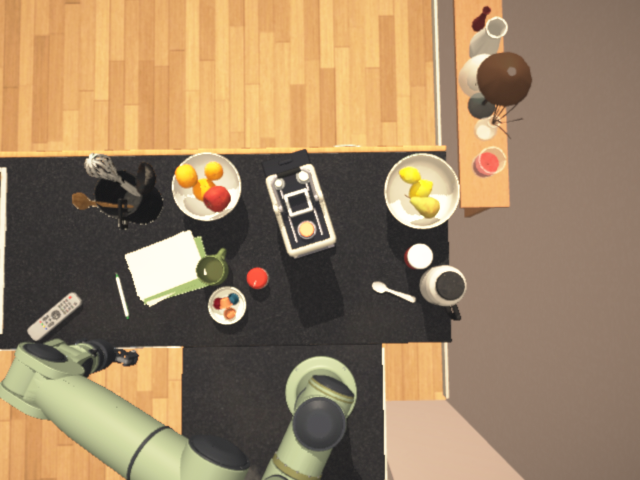

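View pics/wrist0.png

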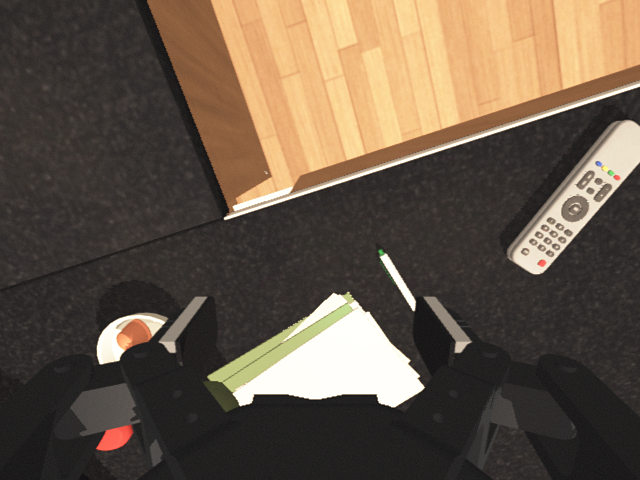

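```bash
python3 - <<'E'
import cv2
a=cv2.imread("pics/top0.png")[140:270,250:350]; cv2.imwrite("pics/topc.png",cv2.resize(a,None,fx=4.5,fy=4.5,interpolation=cv2.INTER_CUBIC))
a=cv2.imread("pics/side0.png")[210:350,300:430]; cv2.imwrite("pics/sidec.png",cv2.resize(a,None,fx=4.25,fy=4.25,interpolation=cv2.INTER_CUBIC))
E
```

```text
(no output)
```

View pics/topc.png

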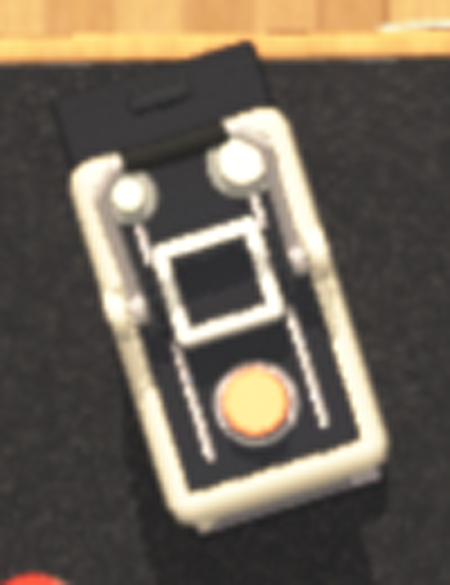

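View pics/sidec.png

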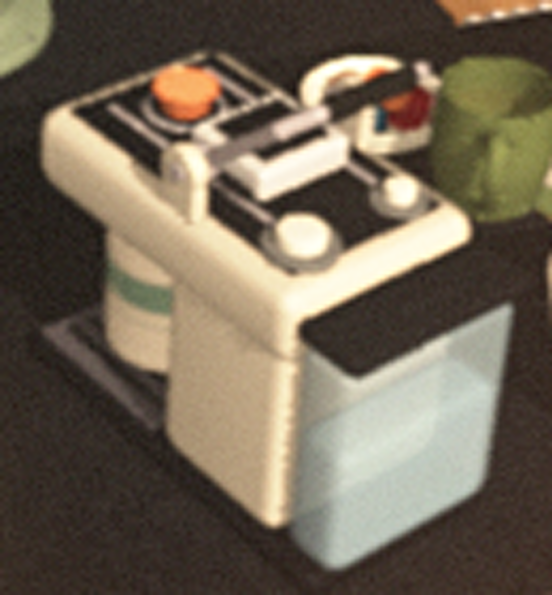

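```bash
cat > h.py <<'E'
import numpy as np
from scipy.optimize import least_squares
from station import readout, grab_frame, get_calibration, r
C={n:get_calibration(n) for n in("side","top")}
def proj(n,X):
    c=C[n];p=c["R"]@X+c["t"];f=240/np.tan(np.radians(c["fovy"]/2))
    return np.array([c["cx"]+f*p[0]/p[2],c["cy"]+f*p[1]/p[2]])
def ray(n,uv,z):
    c=C[n];f=240/np.tan(np.radians(c["fovy"]/2))
    d=c["R"].T@np.array([(uv[0]-c["cx"])/f,(uv[1]-c["cy"])/f,1]);o=-c["R"].T@c["t"]
    return o+d*(z-o[2])/d[2]
def mp(p,l):
    x,y,a=p;c,s=np.cos(a),np.sin(a)
    return np.array([x+c*l[0]-s*l[1],y+s*l[0]+c*l[1],l[2]])
E
cat > m.py <<'E'
from h import *
o={"top":{"cap":(306.7,228.9),"L":(303.6,176.2),"S":(278.9,183.6)},"side":{"cap":(344,230),"L":(371.1,265.5),"S":(394.6,254.7)}}
z={"cap":211,"L":207,"S":207}
for n in o:
    P={k:ray(n,v,z[k]) for k,v in o[n].items()}
    print(n,{k:v.round(1) for k,v in P.items()},np.linalg.norm(P["L"]-P["S"]))
def res(p,ns):
    e=[]
    for n in ns:
        for k,l in (("cap",(p[3],0,p[4])),("L",(68,-36,207)),("S",(68,36,207))):
            e+=list(proj(n,mp(p[:3],l))-o[n][k])
    return np.array(e+[(p[4]-211)/5.])
for ns in (["top"],["side"],["top","side"]):
    s=least_squares(res,[600,20,.3,-75,211],args=(ns,));print(ns,s.x.round(3),np.degrees(s.x[2]),s.fun.round(2))
E
python3 m.py
```

```text
top {'cap': array([473.7,  28.7, 211. ]), 'L': array([618. ,  35.6, 207. ]), 'S': array([598.7, 102.8, 207. ])} 69.99280715361013
side {'cap': array([475.3,  30.6, 211. ]), 'L': array([628.8,  32.8, 207. ]), 'S': array([607.9, 102.8, 207. ])} 72.96563617954256
['top'] [ 5.43195e+02  4.96600e+01  2.90000e-01 -7.25370e+01  2.10995e+02] 16.62269535809127 [-0.06  0.02  0.35 -0.24 -0.28  0.22 -0.  ]
['side'] [ 5.52631e+02  5.00740e+01  2.66000e-01 -7.81220e+01  2.12051e+02] 15.238850535242506 [-0.08  0.12 -0.06 -0.3   0.14  0.2   0.21]
['top', 'side'] [ 5.46718e+02  5.07870e+01  2.81000e-01 -7.53670e+01  2.10669e+02] 16.108309204335853 [-0.42 -0.19  0.17 -1.47 -0.53 -1.24 -0.44 -0.02 -0.39 -1.86 -0.6  -1.47
 -0.07]
```

```bash
cat > d.py <<'E'
# usage: d.py x y z yaw  [cx cy cz cyaw] -> shift in tool axes (cm), turn about z, for vertical tool
import sys,numpy as np
from scipy.spatial.transform import Rotation as R
def rows(t,c):
    Rc=R.from_euler("xyz",[180,0,c[3]],degrees=True);Rt=R.from_euler("xyz",[180,0,t[3]],degrees=True)
    return (Rc.inv().apply(np.subtract(t[:3],c[:3]))/10).round(3),(Rc.inv()*Rt).as_rotvec().round(4)
v=list(map(float,sys.argv[1:]));print(rows(v[:4],v[4:]))
E
python3 d.py 545 49 423 106 167.67 523.84 256.28 72.25
```

```text
(array([-33.72 ,  50.413, -16.672]), array([-0.   ,  0.   , -0.589]))
```

```bash
python3 -m inch '-1 2 -5 0 0 0; -4 7 -9 0 0 -0.06; -8 12 -12 0 0 -0.14; -12 17 -14 0 0 -0.22; -15 22 -15.5 0 0 -0.3; -18 27 -16.5 0 0 -0.38; -21.5 32 -16.7 0 0 -0.45; -25 37 -16.7 0 0 -0.52; -28.5 42 -16.7 0 0 -0.56; -31 46.5 -16.7 0 0 -0.589; -33 49.5 -16.7 0 0 -0.589; -33.7 50.4 -16.7 0 0 -0.589'; python3 -m inch '0 0 0 0 0 0; 0 0 0 0 0 0'
python3 - <<'E'
from station import readout, grab_frame
import cv2
print(readout.get_obs())
a=grab_frame("wrist");cv2.imwrite("pics/w1.png",a[:,:,::-1])
E
```

```text
t: 1.65
eef_pos: [545.8, 47.4, 422.2]
orientation: [-179.9, -0.0, 105.8]
contact_force: [-0.1, 0.3, -0.1]
finger_gap: 85.3
t: 1.9
eef_pos: [544.2, 50.4, 423.5]
orientation: [-180.0, -0.0, 106.1]
contact_force: [-0.1, -0.4, -0.2]
finger_gap: 85.3
{'t': 1.9, 'qpos': array([-2.46307441e+00,  1.55636064e+01,  8.76473687e+00,  8.32097938e+01,
        2.24759225e-02, -1.85439063e+01]), 'joint_velocities': array([ 0.34466202, -0.40121552, -0.04861145, -0.12196853, -0.12909258,
       -0.1514493 ]), 'tau': array([-5.70102688e-01, -4.24043941e+01,  2.78656179e+01, -4.23685648e-02,
       -2.02593411e-02,  1.81719530e-03]), 'eef_pos': array([544.16888957,  50.3698841 , 423.52248446]), 'orientation': array([-1.79998935e+02, -2.40641739e-02,  1.06080830e+02]), 'contact_force': array([-0.12796941, -0.40303789, -0.17575062]), 'moment': array([-0.04246942,  0.03139825, -0.01385634]), 'finger_gap': 85.26258705560592}
```

View pics/w1.png

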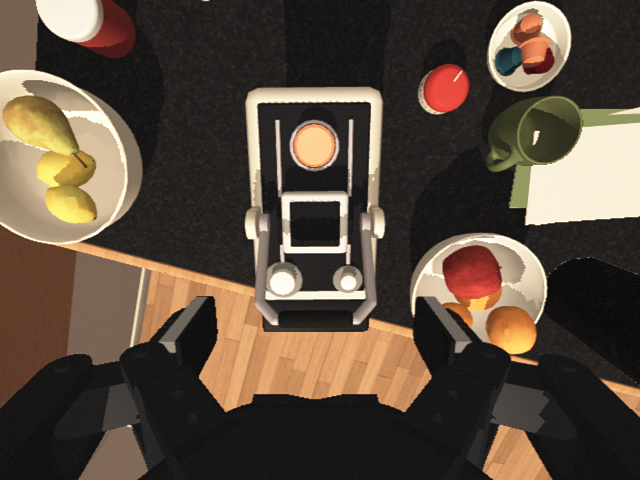

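```bash
python3 - <<'E'
import cv2
a=cv2.imread("pics/w1.png")[80:340,230:400]; cv2.imwrite("pics/w1c.png",cv2.resize(a[:130],None,fx=4.4,fy=4.4,interpolation=cv2.INTER_CUBIC)); cv2.imwrite("pics/w1d.png",cv2.resize(a[130:],None,fx=4.4,fy=4.4,interpolation=cv2.INTER_CUBIC))
E
```

```text
(no output)
```

View pics/w1c.png

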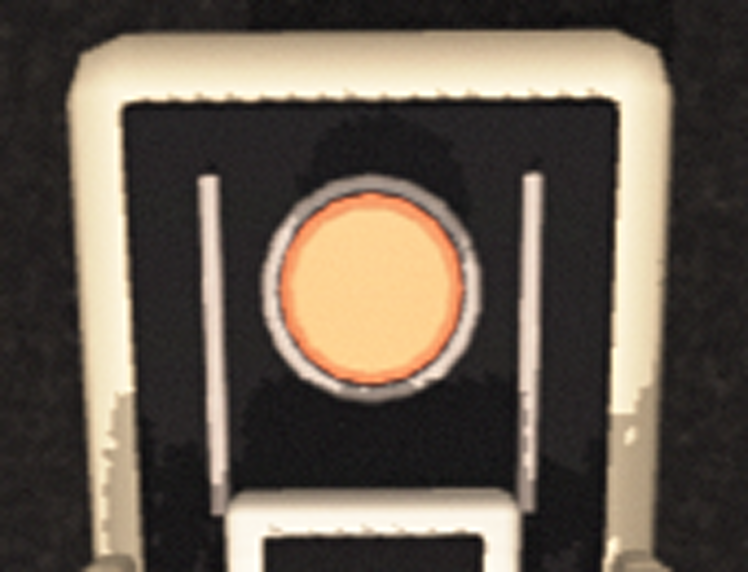

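View pics/w1d.png

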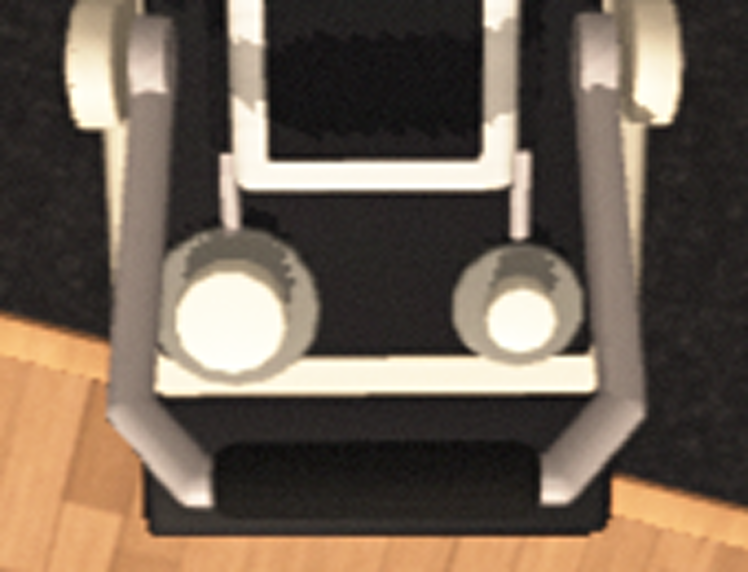

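```bash
cat > w.py <<'E'
from h import *
from scipy.spatial.transform import Rotation as R
cw=get_calibration("wrist");H=np.array(cw["hand_eye"]);fw=240/np.tan(np.radians(cw["fovy"]/2))
def wcam(pos,rpy):
    T=np.eye(4);T[:3,:3]=R.from_euler("xyz",rpy,degrees=True).as_matrix();T[:3,3]=pos
    return T@H
def wray(T,uv,z):
    d=T[:3,:3]@np.array([(uv[0]-cw["cx"])/fw,(uv[1]-cw["cy"])/fw,1]);o=T[:3,3]
    return o+d*(z-o[2])/d[2]
def wproj(T,X):
    p=T[:3,:3].T@(X-T[:3,3]);return np.array([cw["cx"]+fw*p[0]/p[2],cw["cy"]+fw*p[1]/p[2]])
E
cat > m2.py <<'E'
from w import *
T=wcam([544.17,50.37,423.52],[-179.999,-.024,106.08])
o={"cap":(314.5,145.7),"L":(282.7,282.7),"S":(348.4,282.7),"bar":(315.7,318.9)}
z=dict(cap=211,L=207,S=207,bar=217+95*np.cos(.85))
for k in o: print(k,wray(T,o[k],z[k]).round(1))
L=[wray(T,o[k],207) for k in("L","S")];print(np.linalg.norm(L[0]-L[1]))
def res(p):
    e=[]
    for k,l in (("cap",(p[3],0,p[4])),("L",(68,-36,207)),("S",(68,36,207)),("bar",(95*np.sin(.85),0,z["bar"]))):
        e+=list(wproj(T,mp(p,l))-o[k])
    return np.array(e+[(p[4]-211)/5.])
s=least_squares(res,[546,50,.28,-75,211]);print(s.x.round(3),np.degrees(s.x[2]),s.fun.round(2))
p=s.x
for k,l in (("cap",(p[3],0,p[4])),("L",(68,-36,207)),("bar",(95*np.sin(.85),0,z["bar"]))):print(k,mp(p,l).round(1))
# front deck corners etc
for u in [(103,30),(640,30)]: print(wray(T,(u[0]/4.4+230,u[1]/4.4+80),195).round(1))
E
python3 m2.py
```

```text
cap [475.5  29.4 211. ]
L [621.8  35.8 207. ]
S [602.  104.2 207. ]
bar [615.7  71.  279.7]
71.18792812586611Traceback (most recent call last):
  File "m2.py", line 12, in <module>
    s=least_squares(res,[546,50,.28,-75,211]);print(s.x.round(3),np.degrees(s.x[2]),s.fun.round(2))
    return func(*args, **kwargs)
    vector_fun = VectorFunction(
        fun_wrapped,
    ...<6 lines>...
        workers=workers
    )
    self._update_fun()
    ~~~~~~~~~~~~~~~~^^
    self.f = self.fun_wrapped(xp_copy(self.x))
             ~~~~~~~~~~~~~~~~^^^^^^^^^^^^^^^^^
    return np.atleast_1d(self.fun(x))
                         ~~~~~~~~^^^
    return self.f(x, *self.args, **self.kwargs)
           ~~~~~~^^^^^^^^^^^^^^^^^^^^^^^^^^^^^^
  File "m2.py", line 10, in res
    e+=list(wproj(T,mp(p,l))-o[k])
                    ~~^^^^^
  File "h.py", line 13, in mp
    x,y,a=p;c,s=np.cos(a),np.sin(a)
    ^^^^^
ValueError: too many values to unpack (expected 3)
```

```bash
sed -i 's/x,y,a=p;/x,y,a=p[:3];/' h.py; python3 m2.py
```

```text
cap [475.5  29.4 211. ]
L [621.8  35.8 207. ]
S [602.  104.2 207. ]
bar [615.7  71.  279.7]
71.18792812586611
[ 5.46963e+02  5.06690e+01  2.88000e-01 -7.45750e+01  2.11000e+02] 16.491603952791305 [ 0.09 -0.   -0.42  0.42  0.31  0.    0.01 -0.34  0.  ]
cap [475.5  29.5 211. ]
L [622.4  35.5 207. ]
bar [615.4  70.9 279.7]
[439.6 -41.8 195. ]
[407.2  70.4 195. ]
```

```bash
python3 d.py 475.3 29.4 275 106.5 545 49 423 106; python3 d.py 475.3 29.4 275 106.5 544.2 50.4 423.5 106.08
```

```text
(array([ 0.037, -7.24 , 14.8  ]), array([ 0.    ,  0.    , -0.0087]))
(array([-0.109, -7.202, 14.85 ]), array([ 0.    ,  0.    , -0.0073]))
```

```bash
python3 -m inch '0 -3 0 0 0 0; 0 -6 1 0 0 -0.008; 0 -7.2 4 0 0 -0.008; 0 -7.2 8 0 0 -0.008; 0 -7.2 11 0 0 -0.008; 0 -7.2 13 0 0 -0.008; 0 -7.2 14.5 0 0 -0.008; 0 -7.2 14.8 0 0 -0.008; 0 -7.2 14.8 0 0 -0.008; 0 -7.2 14.8 0 0 -0.008' 0 20
python3 - <<'E'
from station import readout, grab_frame,r
import cv2
print(readout.get_obs(),r.tip_extent)
for n in("wrist","side"):
  a=grab_frame(n);cv2.imwrite(f"pics/{n}2.png",a[:,:,::-1])
cv2.imwrite("pics/side2c.png",cv2.resize(a[150:330,270:430,::-1],None,fx=3.3,fy=3.3,interpolation=cv2.INTER_CUBIC))
E
```

```text
t: 3.2
eef_pos: [476.3, 29.4, 276.1]
orientation: [179.9, 0.0, 106.5]
contact_force: [0.1, -0.7, 0.8]
finger_gap: -0.3
{'t': 3.2, 'qpos': array([-5.34033558e+00,  1.01080317e+01, -1.95079637e+01,  6.02944661e+01,
       -1.55805418e-03, -2.18030835e+01]), 'joint_velocities': array([-0.00642558, -0.05263869,  0.01943169, -0.14386212, -0.02398323,
       -0.11927383]), 'tau': array([ 5.76455053e-02, -3.60492575e+01,  2.61520600e+01,  2.20204165e-03,
        1.98118658e-03,  2.08980750e-04]), 'eef_pos': array([476.25529237,  29.39419663, 276.13235942]), 'orientation': array([1.79917445e+02, 3.47027633e-02, 1.06462722e+02]), 'contact_force': array([ 0.07551195, -0.68541244,  0.8080247 ]), 'moment': array([-0.02020996, -0.02176302, -0.0249162 ]), 'finger_gap': -0.3485709331338574} 25.0
```

View pics/wrist2.png

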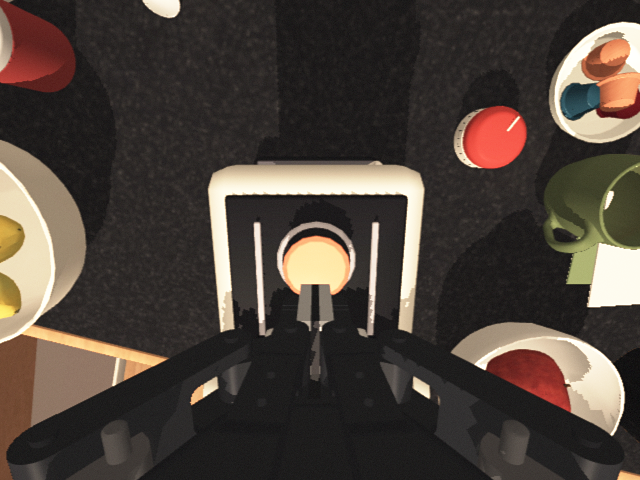

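View pics/side2c.png

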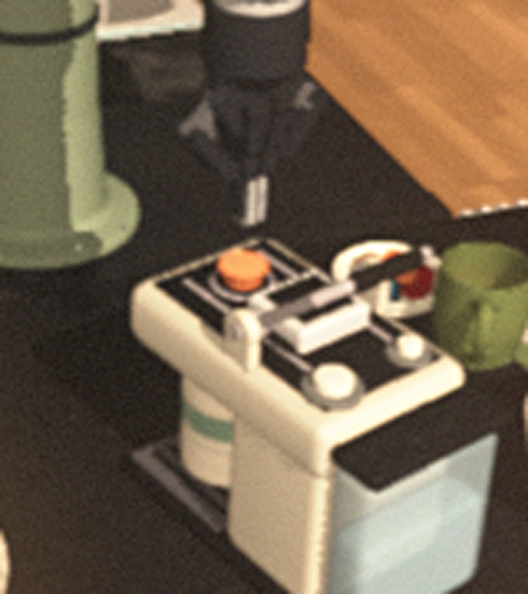

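```bash
python3 - <<'E'
from w import *
T=wcam([475.7,29.4,275.6],[180,0,106.5])
for z in (209,213): print(wray(T,(316.5,269),z))
E
python3 -m inch '0 0 1.5 0 0 0; 0 0 3 0 0 0; 0 0 3.5 0 0 0; 0 0 3.8 0 0 0; 0 0 4.1 0 0 0; 0 0 4.4 0 0 0; 0 0 4.6 0 0 0; 0 0 4.6 0 0 0'
```

```text
[475.38327436  29.44712846 209.        ]
[473.98158806  29.0087059  213.        ]
t: 4.3
eef_pos: [476.0, 29.4, 229.2]
orientation: [180.0, 0.0, 106.5]
contact_force: [-0.0, -0.8, 1.2]
finger_gap: -0.1
```

```bash
python3 -m inch '0 0 0.1 0 0 0; 0 0 0.2 0 0 0; 0 0 0.2 0 0 0'
python3 - <<'E'
from station import readout, grab_frame,r
import cv2
print(readout.get_obs()["contact_force"],readout.get_obs()["eef_pos"])
a=grab_frame("side")
cv2.imwrite("pics/side3c.png",cv2.resize(a[150:330,270:430,::-1],None,fx=3.3,fy=3.3,interpolation=cv2.INTER_CUBIC))
E
```

```text
t: 4.68
eef_pos: [476.0, 29.4, 227.4]
orientation: [180.0, 0.0, 106.5]
contact_force: [-1.0, 0.2, 3.1]
finger_gap: 0.1
[-0.99927973  0.23649989  3.12814688] [476.03206691  29.3861547  227.3846985 ]
```

View pics/side3c.png

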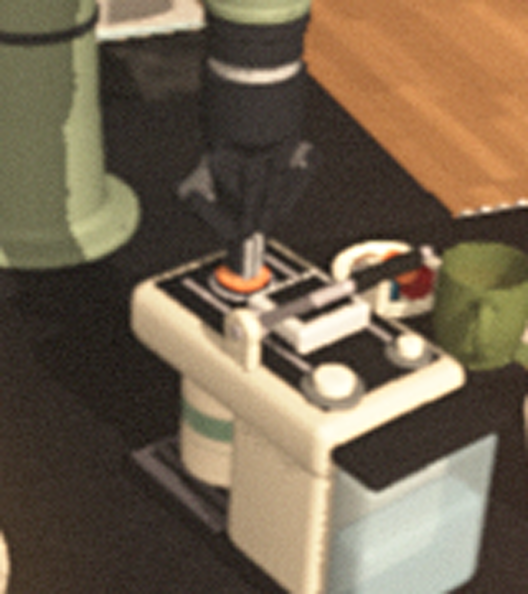

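```bash
python3 -m inch '0 0 0.1 0 0 0; 0 0 0.2 0 0 0; 0 0 0.3 0 0 0;0 0 0.4 0 0 0; 0 0 0.4 0 0 0'; python3 -m inch '0 0 0.1 0 0 0; 0 0 0.1 0 0 0'; python3 -m inch '0 0 0.1 0 0 0; 0 0 0.1 0 0 0'
```

```text
t: 5.35
eef_pos: [476.0, 29.4, 223.2]
orientation: [180.0, 0.0, 106.5]
contact_force: [0.7, 0.2, 3.6]
finger_gap: -0.3
t: 5.6
eef_pos: [476.0, 29.4, 222.5]
orientation: [180.0, 0.0, 106.5]
contact_force: [0.2, 0.1, 3.9]
finger_gap: -0.1
t: 5.85
eef_pos: [476.0, 29.4, 222.4]
orientation: [179.9, 0.0, 106.5]
contact_force: [-1.0, 0.4, 11.5]
finger_gap: -0.3
```

```bash
python3 -m inch '0 0 0.1 0 0 0; 0 0 0.1 0 0 0'; python3 -m inch '0 0 -1 0 0 0; 0 0 -4 0 0 0; 0 0 -7 0 0 0; 0 0 -10 0 0 0;0 0 -12 0 0 0; 0 0 -12 0 0 0'
python3 - <<'E'
from station import readout, grab_frame,r
import cv2
print(readout.get_obs()["contact_force"],readout.get_obs()["eef_pos"])
a=grab_frame("side")
cv2.imwrite("pics/side4c.png",cv2.resize(a[150:330,270:430,::-1],None,fx=3.3,fy=3.3,interpolation=cv2.INTER_CUBIC))
a=grab_frame("wrist");cv2.imwrite("pics/wrist4.png",a[:,:,::-1])
E
```

```text
t: 6.1
eef_pos: [476.1, 29.4, 222.4]
orientation: [179.9, 0.1, 106.5]
contact_force: [-5.0, 1.0, 19.0]
finger_gap: -0.0
t: 6.85
eef_pos: [476.1, 29.3, 341.0]
orientation: [179.9, 0.0, 106.5]
contact_force: [-0.3, 0.3, 0.2]
finger_gap: 0.3
[-0.28191803  0.31103871  0.1933378 ] [476.07074295  29.30716961 340.97142595]
```

View pics/side4c.png

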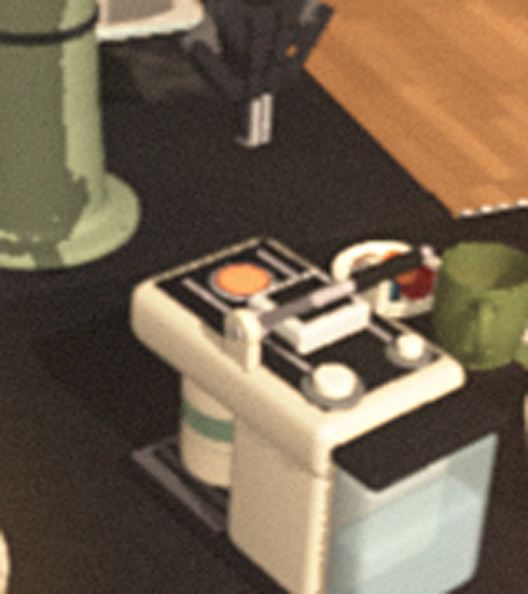

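View pics/wrist4.png

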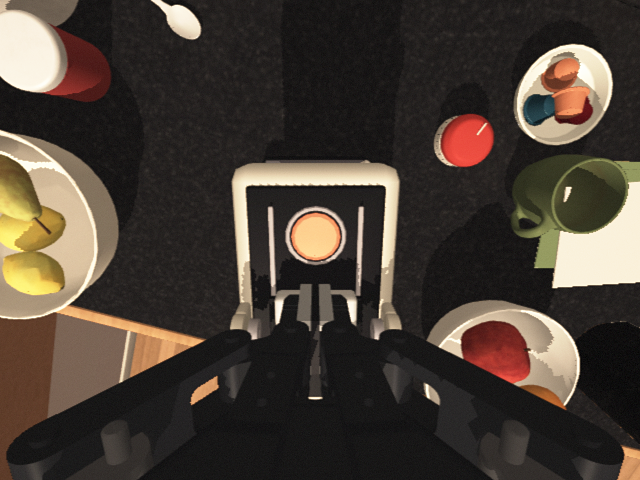

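```bash
python3 - <<'E'
from w import *
p=[546.96,50.67,np.radians(16.49)]
t=mp(p,(110,0,360));c=t-np.array([476.07,29.3,341]);print(t)
Rc=R.from_euler("xyz",[180,0,106.5],degrees=True);print(Rc.inv().apply(c))
E
```

```text
[652.43562193  81.89327942 360.        ]
[  0.33693133 184.04013725 -19.        ]
```

```bash
python3 -m inch '0 1.5 -2 0 0 0; 0 5 -3 0 0 0; 0 9 -3 0 0 0; 0 13 -3 0 0 0; 0 16 -3 0 0 0; 0 18 -3 0 0 0; 0 18.4 -2 0 0 0; 0 18.4 -0 0 0 0; 0 18.4 2 0 0 0; 0 18.4 4 0 0 0; 0 18.4 4.8 0 0 0; 0 18.4 4.8 0 0 0'
python3 - <<'E'
from station import readout, grab_frame,r
import cv2
print(readout.get_obs()["contact_force"],readout.get_obs()["eef_pos"])
a=grab_frame("side")
cv2.imwrite("pics/side5c.png",cv2.resize(a[150:330,270:430,::-1],None,fx=3.3,fy=3.3,interpolation=cv2.INTER_CUBIC))
a=grab_frame("wrist");cv2.imwrite("pics/wrist5.png",a[:,:,::-1])
E
```

```text
t: 8.45
eef_pos: [651.3, 81.3, 291.3]
orientation: [-179.9, -0.0, 106.4]
contact_force: [-0.2, 0.2, 0.1]
finger_gap: -0.1
[-0.19942069  0.17391586  0.05284971] [651.29659229  81.34550029 291.34285132]
```

View pics/side5c.png

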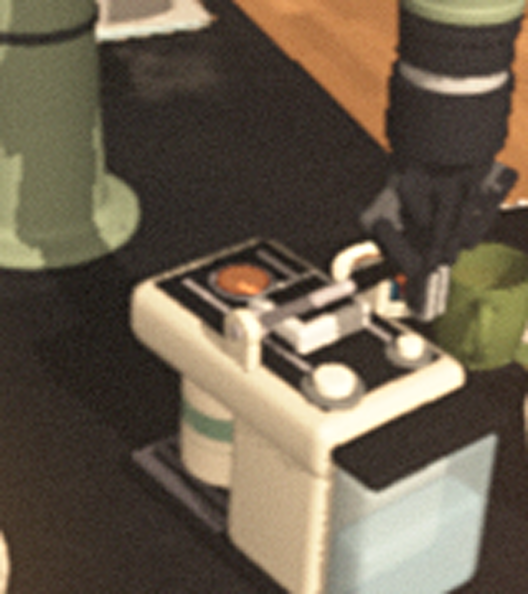

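View pics/wrist5.png

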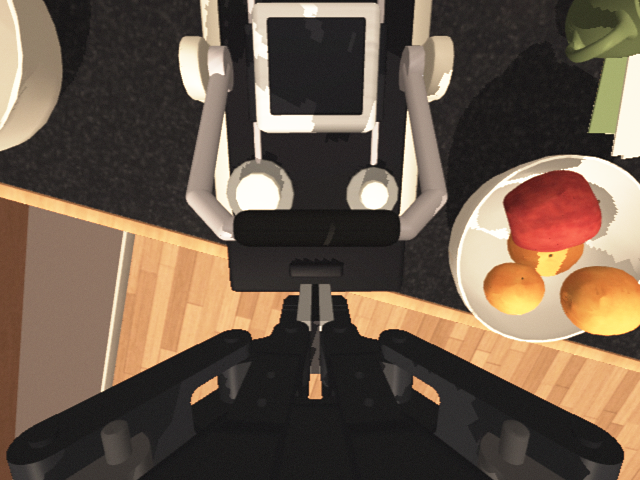

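```bash
python3 -m inch '0 -1 0 0 0 0; 0 -1.9 0 0 0 0; 0 -2.4 -0.45 0 0 0; 0 -2.9 -0.9 0 0 0; 0 -3.5 -1.35 0 0 0; 0 -4.1 -1.8 0 0 0; 0 -4.1 -1.8 0 0 0'
python3 - <<'E'
from station import readout, grab_frame,r
import cv2
a=grab_frame("wrist");cv2.imwrite("pics/wrist6.png",a[:,:,::-1])
E
```

```text
t: 9.43
eef_pos: [613.8, 70.1, 311.9]
orientation: [179.8, 0.0, 106.5]
contact_force: [4.9, 2.8, 2.0]
finger_gap: 0.0
```

View pics/wrist6.png

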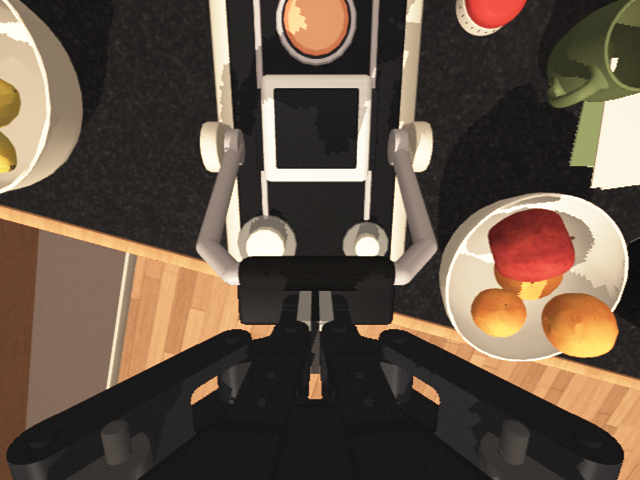

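```bash
python3 -m inch '0 -0.7 -0.25 0 0 0; 0 -1.4 -0.4 0 0 0; 0 -2.1 -0.55 0 0 0; 0 -2.8 -0.7 0 0 0; 0 -3.6 -0.8 0 0 0; 0 -4.4 -0.9 0 0 0; 0 -5.2 -0.9 0 0 0; 0 -6 -0.8 0 0 0; 0 -6.8 -0.7 0 0 0;  0 -7.4 -0.6 0 0 0; 0 -7.8 -0.5 0 0 0;  0 -7.8 -0.5 0 0 0'
python3 - <<'E'
from station import readout, grab_frame,r
import cv2
a=grab_frame("wrist");cv2.imwrite("pics/wrist7.png",a[:,:,::-1])
a=grab_frame("side")
cv2.imwrite("pics/side7c.png",cv2.resize(a[150:330,270:430,::-1],None,fx=3.3,fy=3.3,interpolation=cv2.INTER_CUBIC))
E
```

```text
t: 10.98
eef_pos: [537.9, 47.7, 315.3]
orientation: [-180.0, 0.0, 106.5]
contact_force: [0.4, -0.2, 0.3]
finger_gap: -0.1
```

View pics/wrist7.png

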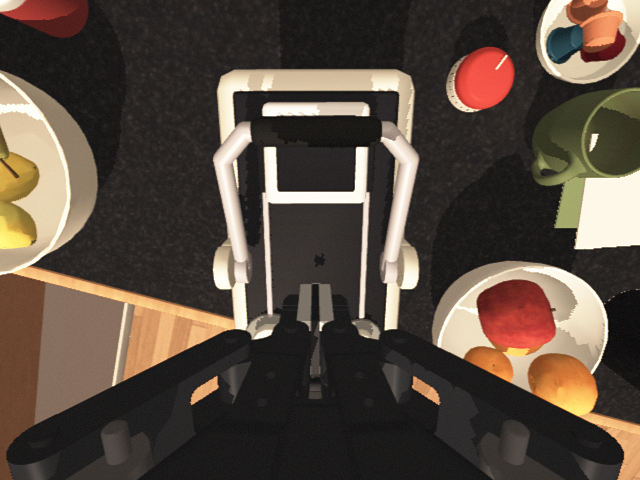

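View pics/side7c.png

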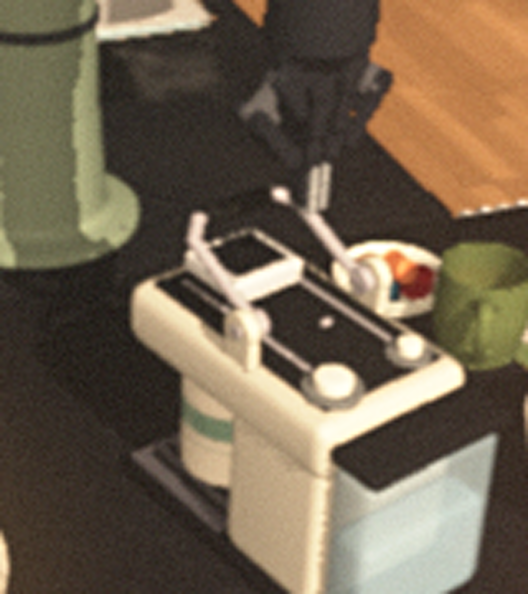

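```bash
python3 - <<'E'
from w import *
from station import readout
e=readout.get_obs();print(e["t"],e["eef_pos"],e["contact_force"])
T=wcam(e["eef_pos"],e["orientation"]);p=[546.96,50.67,np.radians(16.49)]
print(wproj(T,mp(p,(-86.7,0,256))),wproj(T,mp(p,(-106,0,221))),wproj(T,mp(p,(-95*np.sin(.9),0,217+95*np.cos(.9)))))
t=mp(p,(68,-36,0));t[2]=320;c=t-e["eef_pos"];print(t)
print(R.from_euler("xyz",e["orientation"],degrees=True).inv().apply(c))
E
```

```text
11.075 [538.23108657  47.81007468 315.31480656] [-0.96262906  0.10800939  0.59524282]
[317.02958368 130.02437116] [316.70841967  98.99178247] [317.26292361 155.85365083]
[622.38163955  35.45236919 320.        ]
[-35.6902181   77.20380767  -4.66475102]
```

```bash
python3 -m inch '-0.6 1.2 -0.5 0 0 0; -1.6 3.5 -0.5 0 0 0; -2.8 6 -0.5 0 0 0; -3.4 7.4 0 0 0 0; -3.57 7.72 1.5 0 0 0; -3.57 7.72 3 0 0 0;-3.57 7.72 5 0 0 0; -3.57 7.72 6.5 0 0 0; -3.57 7.72 7 0 0 0; -3.57 7.72 7 0 0 0'
python3 - <<'E'
from w import *
from station import readout, grab_frame,r
import cv2
e=readout.get_obs();print(e["t"],e["eef_pos"],e["contact_force"])
p=[546.96,50.67,np.radians(16.49)];t=mp(p,(68,-36,0));t[2]=232;c=t-e["eef_pos"];
print(R.from_euler("xyz",e["orientation"],degrees=True).inv().apply(c))
a=grab_frame("wrist");cv2.imwrite("pics/wrist8.png",a[:,:,::-1])
a=grab_frame("side")
cv2.imwrite("pics/side8c.png",cv2.resize(a[150:330,270:430,::-1],None,fx=3.3,fy=3.3,interpolation=cv2.INTER_CUBIC))
E
```

```text
t: 12.32
eef_pos: [622.0, 35.5, 245.2]
orientation: [-180.0, -0.0, 106.5]
contact_force: [0.3, 0.2, 0.7]
finger_gap: -0.0
12.325 [621.96469382  35.5006414  245.20186837] [0.33731439 0.17930724 0.6896704 ]
[-0.16605207  0.39030348 13.20172687]
```

View pics/wrist8.png

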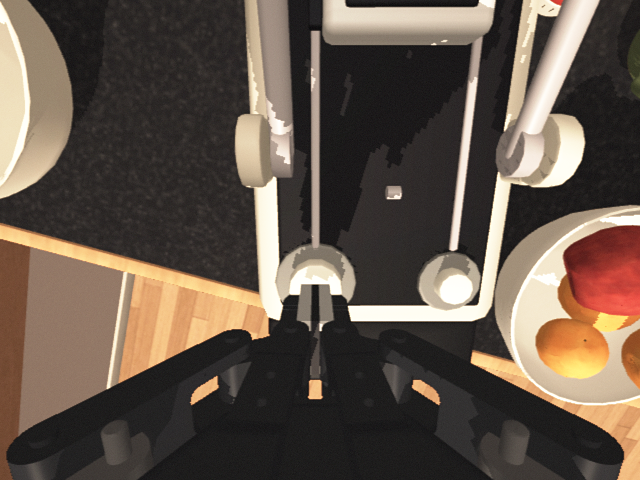

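View pics/side8c.png

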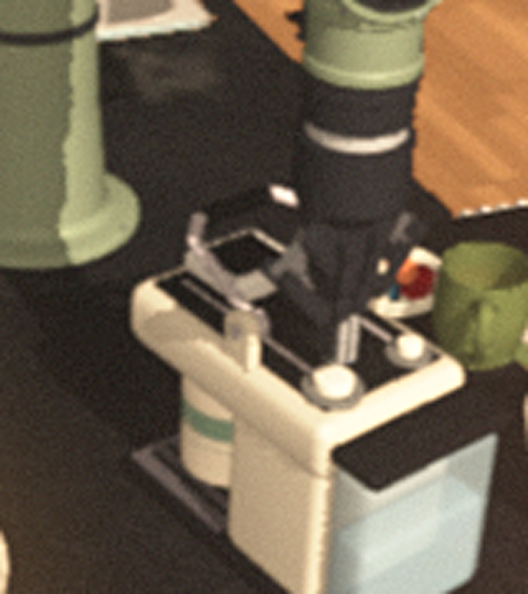

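```bash
python3 -m inch '0 0 0.5 0 0 0; 0 0.04 1 0 0 0; 0 0.04 1.2 0 0 0; 0 0.04 1.4 0 0 0; 0 0.04 1.6 0 0 0; 0 0.04 1.7 0 0 0; 0 0.04 1.7 0 0 0';python3 -m inch '0 0 0.1 0 0 0; 0 0 0.1 0 0 0'; python3 -m inch '0 0 0.1 0 0 0; 0 0 0.1 0 0 0'
```

```text
t: 13.3
eef_pos: [622.5, 35.5, 228.5]
orientation: [-180.0, 0.0, 106.5]
contact_force: [-1.7, -0.5, 2.5]
finger_gap: 0.1
t: 13.55
eef_pos: [622.5, 35.6, 227.4]
orientation: [-180.0, -0.0, 106.5]
contact_force: [-2.7, -1.1, 4.4]
finger_gap: 0.1
t: 13.8
eef_pos: [622.6, 35.6, 227.0]
orientation: [180.0, 0.0, 106.5]
contact_force: [-3.5, -0.5, 6.9]
finger_gap: -0.3
```

```bash
python3 -m inch '0 0 0.1 0 0 0; 0 0 0.1 0 0 0; 0 0 0.1 0 0 0'; python3 -m inch '0 0 -0.5 0 0 0; 0 0 -1.5 0 0 0; 0 0 -4 0 0 0; 0 0 -7 0 0 0;0 0 -11 0 0 0; 0 0 -15 0 0 0; 0 0 -18 0 0 0; 0 -1 -20 0 0 0; 0 -1 -20 0 0 0; 0 -1 -20 0 0 0'
python3 - <<'E'
from w import *
from station import readout, grab_frame,r
import cv2
e=readout.get_obs();print(e["t"],e["eef_pos"],e["contact_force"])
a=grab_frame("wrist");cv2.imwrite("pics/wrist9.png",a[:,:,::-1])
a=grab_frame("top");cv2.imwrite("pics/top9.png",a[:,:,::-1])
a=grab_frame("side");cv2.imwrite("pics/side9.png",a[:,:,::-1])
cv2.imwrite("pics/side9c.png",cv2.resize(a[170:350,270:430,::-1],None,fx=3.3,fy=3.3,interpolation=cv2.INTER_CUBIC))
E
```

```text
t: 14.18
eef_pos: [622.6, 35.5, 226.9]
orientation: [179.9, 0.0, 106.5]
contact_force: [-5.5, -0.4, 11.7]
finger_gap: -0.0
t: 15.42
eef_pos: [613.1, 32.7, 424.3]
orientation: [-180.0, -0.0, 106.5]
contact_force: [0.0, 0.4, -0.4]
finger_gap: -0.0
15.425 [613.14633401  32.74953768 424.26337966] [ 0.04281673  0.36889386 -0.36442861]
```

View pics/wrist9.png

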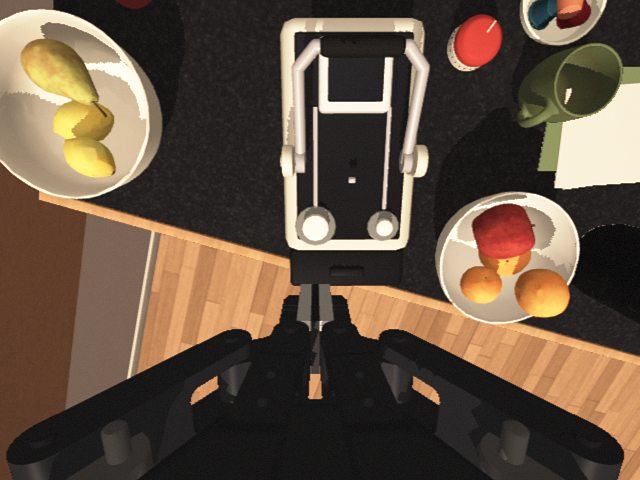

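View pics/side9c.png

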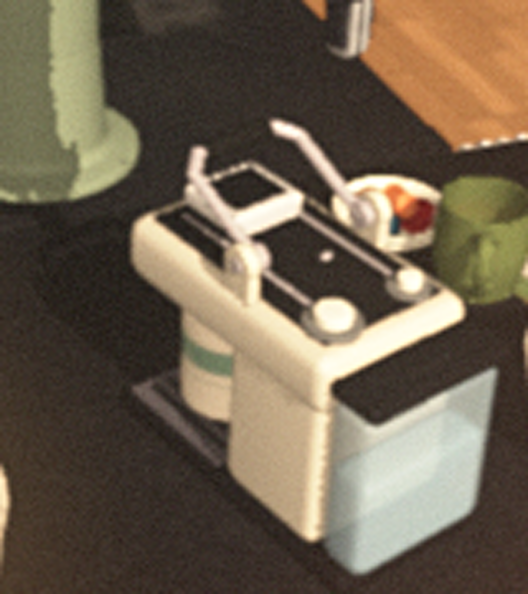

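View pics/top9.png

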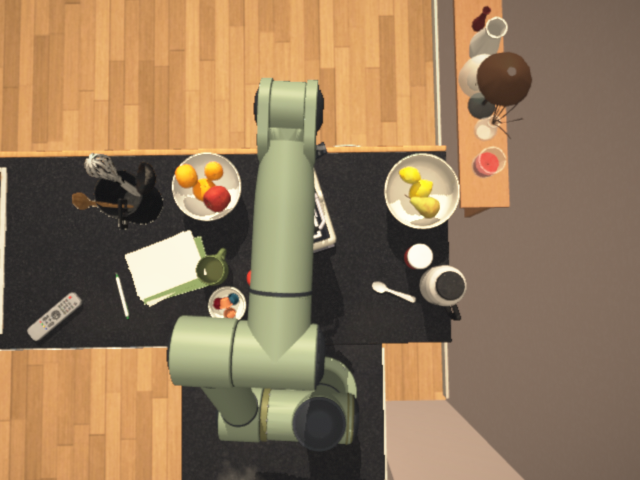

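```bash
python3 -c "
from station import workorder
print(workorder.hand_in())"
```

```text
the job is handed in; nothing more can be done
None
```

The long coffee is made, in the order asked, and the job was handed in at about 15.6 s. I did it all with the shut fingertips and carried nothing.

- **Capsule:** I pushed it down until the fingertips stopped at about 197.4 mm (home is 197.5 mm). There it took 19 N without moving further. The picture then showed it flush in its ring.
- **Lever:** I pushed the bar from behind, past its centre, and it snapped shut. In the wrist picture the bar lay within about 1 pixel of where the shut position (2.0 rad) should appear, and the carriage had come forward over the capsule.
- **Larger button:** I pressed it until the fingertips stopped at about 201.9 mm, which is about 5.1 mm of travel, with about 12 N upward. I then let go and raised the arm about 200 mm clear.

In the last pictures the lever is still shut, both buttons look to be out, and the mug and the other visible things stand where they were. The contact force was close to zero. The smaller button was never touched.

The first side-camera and top-camera fixes disagreed by about 10 mm on the buttons. I used a closer wrist-camera fit instead, which agreed with the given sizes to about 1 mm.

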